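Select the filter on the tube fluorometer and start it

TASK

On the tube fluorometer, push the upright tab of the filter turret round until it points at the marker with the plus sign, then press the start button fully down and let it come up again. Only push, with the fingers: do not pinch the tab, and leave everything else on the instrument and the bench where it stands.

Things in the scene. Friction and masses are not known exactly. Their poses are not given: they have to be found in the camera images.
- fluorometer: White instrument fixed to the bench, 340 x 330 mm, 70 mm high. Origin on the bench under the turret's axis; x points to the button at its back, z up; its front (-x) looks at the robot within about 30 degrees. On its top, 115 mm from the axis, lie four fixed marker discs, at 65 and 130 degrees either way round from the front; which marker is at which place varies.
- turret_axis (a point): The turret's vertical axis at the flat top of the fluorometer (70 mm up). The turret is a black disc of radius 58 mm, its top 14 mm above the instrument's top, with flush windows and a low hub (radius 12 mm, 18 mm above the instrument's top). Within 150 mm of the axis only the tab stands higher than 25 mm above the instrument's top.
- turret (a joint): Angle of the turret (rad). 0: tab points to the fluorometer's front (-x of point turret_axis); positive is counter-clockwise seen from above. It starts near 0, swings freely to 2.7 either way between stops, needs about 0.08 N m (about 1.2 N at the tab), and stays where it is left (friction, no clicks).
- tab_top (a point): Middle of the top of the aluminium tab, 66 mm from the turret's axis: an upright plate on the turret's rim, 28 mm along the radius (52 to 80 mm from the axis), 14 mm thick, 30 mm tall; foot 19 mm, top 49 mm above the instrument's top. It stands on a flat strip 18 mm wide (46 to 80 mm from the axis) at foot height. Pressing both its side faces at once is a pinch.
- tab_aim (a point): The point the tab points at: 115 mm out from the turret's axis in the tab's direction (35 mm beyond the tab's outer end). It moves with the turret and falls on a marker's centre when the tab points exactly at it.
- tag_plus: The wanted marker: a white disc, 44 mm across and 4 mm thick, lying on the fluorometer's top, with a raised black plus sign (arms 36 mm end to end, 9 mm wide, 2 mm high). Origin: centre of its underside, 115 mm from the turret's axis. The three other discs of this size carry a ring, a single bar and a triangle.
- start (a joint): Travel of the start button (m): 0 up, 0.006 fully down (a 5 N spring brings it up again). It counts as pressed beyond 0.0045.
- start_top (a point): Centre of the top face of the round grey start button (28 mm across, in a black housing) on the fluorometer's top at its back edge, 125 mm from the turret's axis along +x of point turret_axis. It is pressed straight down.
- vial_a: Loose bystander, leave alone: a small capped vial, 24 mm across, 40 mm tall, standing on the fluorometer's front left corner (190 to 215 mm from the turret's axis). Origin: centre of its underside.
- vial_b: Loose bystander, leave alone: a vial like vial_a on the front right corner. Origin: centre of its underside.
- tip_box: Loose bystander, leave alone: blue pipette-tip box with clear lid, 120 x 85 x 85 mm, on the bench at the left. Origin: centre of its underside.
- tube_rack: Loose bystander, leave alone: black tube rack, 100 x 160 mm, 46 mm tall with its tubes, on the bench at the right. Origin: centre of its underside.
- spray_bottle: Loose bystander, leave alone: white spray bottle, 72 mm across, 195 mm tall, on the bench at the right. Origin: centre of its underside.
- timer: Loose bystander, leave alone: flat white timer, 65 x 65 x 18 mm, on the bench at the left. Origin: centre of its underside.
- beaker: Loose bystander, leave alone: clear beaker, 60 mm across, 80 mm tall, on the bench at the far left. Origin: centre of its underside.

How it is judged:
By the outcome, as a careful person would: the job done as asked, in the order asked, and still so for the second after the job is handed in, with the robot touching nothing.
It also fails if it takes over 48 s, if anything falls off the work surface, if the arm or the gripper's body presses on something with over 40 N, if the wrist force passes 120 N, or if a joint passes its speed limit or range.

ROBOT

A 6-joint arm with a two-finger parallel gripper is mounted at the origin on the work surface. World frame = base frame: x ahead of the robot, y to its left, z up, the work surface at z = 0. Lengths are in m, angles in rad, forces in N, time in s.
With the tool pointing down it reaches from about 0.325 to 0.9 m from the base axis. Payload 3.5 kg.
Tool frame: the origin (TCP) lies midway between the tips of the shut fingers; the grasp point (between the pads) lies 19 mm behind it; z points along the fingers, y is the line along which they close (so a half turn about z gives the same grasp; the last joint's range is limited). The gripper opens to 85 mm and grips with 20 to 120 N. Pads are 22 mm wide; open, the fingers measure 114 mm over their backs; the gripper's body (76 mm by 85 mm) begins 54 mm behind the grasp point. The pads swing forward as they close: fully open they stand 13 mm farther back than shut.
Start: joints at [1.078, 0.276, -0.026, 1.268, 0, 1.467], TCP at [0.238, 0.578, 0.202] pointing down, gripper open.
Joint ranges: [-3.12, 3.12], [-0.85, 1.88], [-1.08, 1.24], [-1.95, 2.15], [-1.57, 1.53], [-3.14, 3.14]. Speed limits (rad/s): [2.57, 2.57, 3.14, 3.14, 3.14, 3.14].

INTERFACE

Orientations are given as a unit quaternion [w, x, y, z].
In Python, from cell import env, cams gives the robot as it stands. The module is installed in compiled form; this text tells all that it offers.
- The arm moves only by the tool send_rows, never from a script. Its argument "rows" is a list of rows, each a list of 7 numbers: the finger opening in cm, from 0 to 8.54, then the shift along the tool's x, y, z in cm, then the turn, a rotation vector about the tool's x, y, z in rad. In form: [[gripper, tx, ty, tz, wx, wy, wz], ...]. A call has 1 to 10 rows; each row is the pose to reach, as a shift and turn from the pose commanded when the call began, along the tool's axes at that moment; what a row does not reach only later rows make up. A row lasts 1/10 s, in which the tool goes at most 50 mm and 8.59 degrees, less where a joint would pass 70% of its speed; a pose out of reach is approached as far as the arm can. A call with a gripper value outside its range is refused whole. The fingers move at their own pace and stop on an object; the grip force is fixed at half the most. Time passes only in rows, so rows that repeat a pose let the fingers close. It gives the time, the measured TCP pose, the force, the opening and the grip force at its end, in the units of the state.
- env.sense(): the state, without advancing time (a new reading comes with each control period).
- cams.capture(name): name is "scene" or "top" or "wrist"; returns (picture, depth): 480x640x3 uint8, red, green, blue; 480x640 float32, m along the optical axis (not along the pixel's ray), 0 where there is no reading.
- cams.camera_info(name): a dict with "fx", "fy", "cx", "cy" (pixels), "rvec" (rotation vector, rad) and "tvec" (3), from world to camera coordinates, as OpenCV has them. Camera axes: x right, y down, z forward; pixel columns grow to the right and rows downward; lengths in m; the calibration is good to about 2 mm. A picture is of the moment at which its call begins: read the wrist's pose just before it. camera_info takes no time and is no camera call; for the wrist camera it gives the pose at the moment of the call.
- env.close_job(): hands the job in; it is judged then, once.
The state is a dict: "clock": time; "joints": joint angles; "qd": joint speeds; "joint_efforts": joint torques, N m; "position": TCP position; "ee_rot": TCP orientation; "wrist_force": force on the tool from outside, world axes, zero at the start; "wrist_torque": the same for the moment, N m; "width": finger opening in m; "grasp_force": force on a finger pad.
Only numpy, scipy, OpenCV 4.12 (cv2) and the standard library are available. Lean on these libraries where they do the work, as an engineer would, in place of code of your own. Each camera call takes 0.05 s, during which the arm holds its last target. There are 200 camera calls.

## Working session

There is one attempt and no reset: what is moved stays moved. The work goes in short steps, Python scripts to look and compute and a tool call to move; the robot and the scene stay as the last step left them, time stands still between calls to the robot, and variables do not carry over. Pictures are saved under pics/ and viewed, at most 10 in all, crops included, and the job is handed in when it is done.

Besides the shell and the picture viewer there is one more tool, called in YAML: its name, and indented under it one key for each argument. send_rows: Moves the arm, as the interface text tells. Its arguments: {"type":"object","properties":{"rows":{"type":"array","items":{"type":"array","items":{"type":"number"}}}},"required":["rows"]}

```bash
mkdir -p pics
cat > h.py <<'E'
import numpy as np, cv2
from cell import env, cams
def cap(n):
    i=cams.camera_info(n); p,d=cams.capture(n); return p,d,i
def ray(i,u,v,z):
    R=cv2.Rodrigues(np.array(i['rvec'],float))[0]; t=np.array(i['tvec'],float).ravel()
    c=-R.T@t; d=R.T@np.array([(u-i['cx'])/i['fx'],(v-i['cy'])/i['fy'],1])
    return c+d*(z-c[2])/d[2]
def proj(i,P):
    return cv2.projectPoints(np.array(P,float).reshape(-1,3),np.array(i['rvec'],float),np.array(i['tvec'],float),np.array([[i['fx'],0,i['cx']],[0,i['fy'],i['cy']],[0,0,1]]),None)[0].reshape(-1,2)
def save(n,p): cv2.imwrite('pics/'+n,cv2.cvtColor(p,cv2.COLOR_RGB2BGR))
E
python3 - <<'E'
from h import *
for n in('top','scene'):
    p,d,i=cap(n); save(n+'1.png',p); np.savez(n+'1.npz',p=p,d=d); print(n,i)
s=env.sense(); print(s)
E
```

```text
top {'fx': 518.3460301564716, 'fy': 518.3460301564716, 'cx': 323.6246317991147, 'cy': 235.0578604252423, 'rvec': array([ 2.17126812, -2.17093643,  0.06627631]), 'tvec': array([0.00862803, 0.50799103, 1.30920672])}
scene {'fx': 543.800229488953, 'fy': 543.800229488953, 'cx': 323.6833914559571, 'cy': 243.53031091757853, 'rvec': array([ 1.19201242,  2.13237782, -1.10334973]), 'tvec': array([ 0.25928148, -0.19128395,  1.7410536 ])}
{'clock': 0.1, 'joints': array([ 1.07761210e+00,  2.77067345e-01, -2.77124530e-02,  1.26801452e+00,
       -1.91469379e-05,  1.46744575e+00]), 'qd': array([ 0.00086885, -0.00195679,  0.00440385, -0.00200844, -0.00062972,
        0.00068268]), 'joint_efforts': array([ 2.59191311e-04, -4.46706533e+01,  2.96128535e+01,  8.39775370e-03,
       -1.27219855e-04,  1.96274463e-08]), 'position': array([0.23714936, 0.57744613, 0.20077986]), 'ee_rot': array([-2.84418022e-04,  1.93684828e-01,  9.81063295e-01, -9.57698359e-04]), 'wrist_force': array([ 0.65904753, -0.52059922, -0.0649536 ]), 'wrist_torque': array([0.0145687 , 0.0675167 , 0.01143671]), 'grasp_force': 0.0, 'width': 0.08525924418444053}
```

View pics/top1.png

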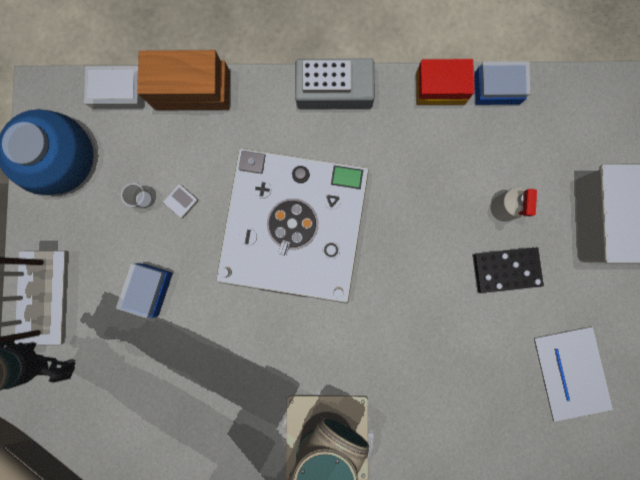

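View pics/scene1.png

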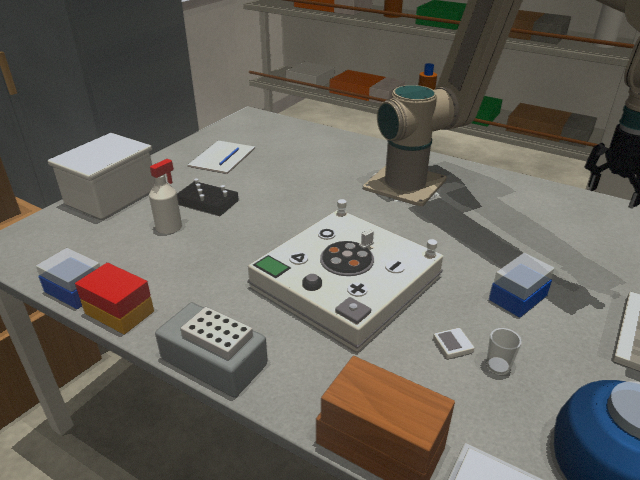

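The plus marker is at top pixel (262,189), back-left. The turret centre is near (292,223), the tab at (285,247) and the button at (301,174). The tab has to go clockwise by about 130°, pushed from its right (-y) side.

```bash
cat > m.py <<'E'
from h import *
def blobs(p,box,thr=70,amin=15,inv=False):
    x0,y0,x1,y1=box; g=cv2.cvtColor(p,cv2.COLOR_RGB2GRAY)[y0:y1,x0:x1]
    m=((g>thr) if inv else (g<thr)).astype(np.uint8)
    n,l,st,c=cv2.connectedComponentsWithStats(m)
    return [(c[k]+[x0,y0],st[k,4],st[k,:4]+[x0,y0,0,0]) for k in range(1,n) if st[k,4]>=amin]
E
python3 - <<'E'
from m import *
i=cams.camera_info('top'); D=np.load('top1.npz'); p=D['p']; d=D['d']
for c,a,b in blobs(p,(225,155,362,290),80): print('dark',c.round(1),a,b,ray(i,*c,.076).round(4))
# depth -> heights grid
v,u=np.mgrid[150:300,215:370]; R=cv2.Rodrigues(i['rvec'])[0]; z=d[150:300,215:370]
P=np.stack([(u-i['cx'])/i['fx']*z,(v-i['cy'])/i['fy']*z,z],-1); W=(P-i['tvec'])@R
H=W[...,2]
print('top z',np.median(H[abs(H-.07)<.015]))
m=(H>.10)&(H<.14); 
n,l,st,c=cv2.connectedComponentsWithStats(m.astype(np.uint8))
for k in range(1,n):
    if st[k,4]>5: q=W[l==k]; print('high',c[k]+[215,150],st[k,4],q.mean(0).round(4),q[:,2].max().round(4))
print('button z',(H[174-150-8:174-150+9:2,301-215-8:301-215+9:2]*1000).round(0))
big=cv2.resize(p[150:300,215:370],None,fx=5,fy=5,interpolation=cv2.INTER_CUBIC)[:600]; save('crop1.png',cv2.resize(p[160:260,235:365],None,fx=6,fy=6,interpolation=cv2.INTER_CUBIC))
E
```

```text
dark [300.7 174.9] 122 [293 166  16  17] [0.6535 0.0646 0.076 ]
dark [262.  188.6] 55 [256 183  13  13] [0.6192 0.1607 0.076 ]
dark [332.  199.6] 45 [328 196  11  10] [ 0.5913 -0.013   0.076 ]
dark [292.6 222.4] 998 [269 201  47  46] [0.5348 0.0842 0.076 ]
dark [247.3 236.3] 26 [246 230   4  13] [0.5005 0.1957 0.076 ]
top z 0.0695138798593061
high [282.55   248.8625] 80 [0.4674 0.1045 0.1161] 0.124
high [223.20731707 272.57317073] 82 [0.4111 0.247  0.1081] 0.1134
high [337.77631579 293.69736842] 76 [ 0.3613 -0.0267  0.1085] 0.1136
button z [[  70.   71.   70.   81.   81.   69.   72.   71.   71.]
 [  73.   83.   85.   80.   82.   82.   78.   69.   67.]
 [  79.   81. 1346.   90.   92.   88.   78.   81.   64.]
 [  80.   91.   91.   89.   90.   91.   92.   82.   71.]
 [  79.   96.   96.   89.   97.   93.   89.   79.   68.]
 [  79.   88.   86.   94.   90.   92.   84.   80.   71.]
 [  80.   79.   89.   91.   90.   90.   82.   80.   71.]
 [  71.   79.   81.   80.   81.   79.   81.   70.   67.]
 [  68.   68.   84.   83.   76.   76.   71.   74.   70.]]
```

View pics/crop1.png

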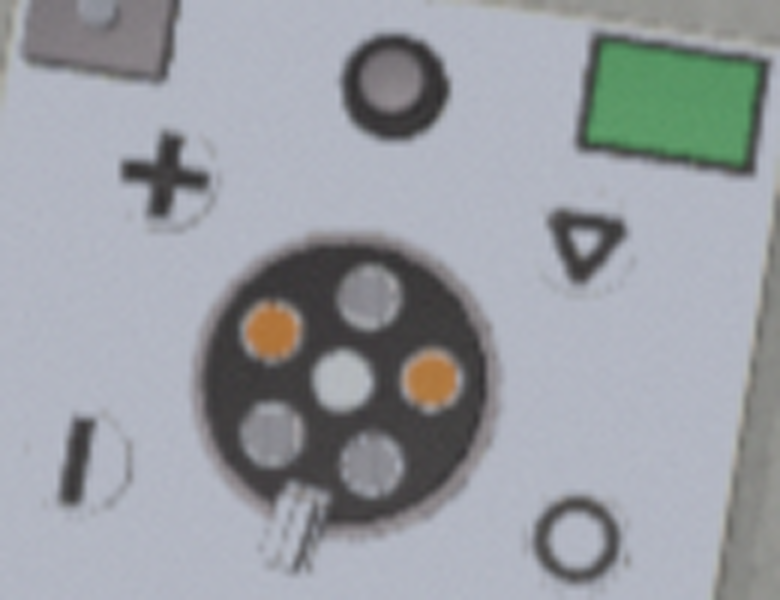

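The crop shows the plus at crop (165,176), ring (576,538), bar (76,461), triangle (586,245), hub (342,380) and button cap (391,80). The tab is at about (295,525).

Run:
```python
from m import *
i=cams.camera_info('top'); f=lambda u,v,z: ray(i,u/6+235-.42,v/6+160-.42,z)[:2]
a=np.deg2rad
mk={'plus':(ray(i,262,188.6,.076)[:2],-130),'bar':(ray(i,247.3,236.3,.076)[:2],-65),'tri':(f(586,243,.076),130),'ring':(f(576,538,.076),65)}
src=np.array([[-.115*np.cos(a(t)),-.115*np.sin(a(t))] for _,t in mk.values()]+[[.125,0],[0,0]])
dst=np.array([q for q,_ in mk.values()]+[f(391,80,.09),f(342,380,.088)])
M,_=cv2.estimateAffinePartial2D(src,dst,ransacReprojThreshold=.02)
s=np.hypot(M[0,0],M[1,0]); yaw=np.arctan2(M[1,0],M[0,0]); ax=M[:,2]
print('scale',s,'yaw',yaw,np.degrees(yaw),'axis',ax,'res mm',((src@M[:,:2].T+ax-dst)*1000).round(1).tolist())
R=lambda t:np.array([[np.cos(t),-np.sin(t)],[np.sin(t),np.cos(t)]])
print('button',ax+R(yaw)@[.125,0],dst[4])
tt=f(295,525,.119); tv=R(-yaw)@(tt-ax); print('tab',tt,'rough turret', np.degrees(np.arctan2(-tv[1],-tv[0])),np.hypot(*tv))
# tool yaw
from scipy.spatial.transform import Rotation as Ro
q=env.sense()['ee_rot']; T=Ro.from_quat(np.r_[q[1:],q[0]]).as_matrix(); print(T.round(3))
```

```text
scale 0.9977182669826381 yaw -0.15890869485677264 -9.104797543225324 axis [0.53226173 0.08549879] res mm [[-0.3, -0.1], [0.3, 0.1], [1.0, 0.6], [-0.7, -0.0], [-0.2, -0.4], [-0.1, -0.2]]
button [0.6556868 0.0657187] [0.65559275 0.06617244]
tab [0.47148751 0.10144737] rough turret -5.599403754325586 0.06283202150804504
[[-0.925  0.38  -0.001]
 [ 0.38   0.925 -0.002]
 [ 0.    -0.002 -1.   ]]
```

```bash
cat >> m.py <<'E'
from scipy.spatial.transform import Rotation as Ro
AX=np.array([.5323,.0855]); PLUS=40.9
def row(x,y,z,th,s=None):  # tool down, tool x at world angle th (deg)
    s=s or env.sense(); q=s['ee_rot']; T=Ro.from_quat(np.r_[q[1:],q[0]])
    c,n=np.cos(np.radians(th)),np.sin(np.radians(th))
    G=Ro.from_matrix(np.array([[c,n,0],[n,-c,0],[0,0,-1]]))
    return np.r_[T.inv().apply(np.array([x,y,z])-s['position'])*100,(T.inv()*G).as_rotvec()].round(3).tolist()
def orb(th,off,z,r=.066): # pose behind (ccw of) a tab at angle th
    e=np.array([np.cos(np.radians(th)),np.sin(np.radians(th))]); t=np.array([-e[1],e[0]])
    return row(*(AX+r*e+off*t),z,th)
E
python3 -c "
from m import *
print(orb(165.3,.045,.2)); print(orb(165.3,.045,.1))"
```

```text
[-40.053, -39.624, 0.149, -0.002, -0.0, -0.133]
[-40.055, -39.604, 10.149, -0.002, -0.0, -0.133]
```

send_rows:
  rows:
    - [0, -40, -39.6, 0, 0, 0, -0.13]
    - [0, -40, -39.6, 0, 0, 0, -0.13]
    - [0, -40, -39.6, 0, 0, 0, -0.13]
    - [0, -40, -39.6, 0, 0, 0, -0.13]
    - [0, -40, -39.6, 0, 0, 0, -0.13]
    - [0, -40, -39.6, 0, 0, 0, -0.13]
    - [0, -40, -39.6, 0, 0, 0, -0.13]
    - [0, -40, -39.6, 0, 0, 0, -0.13]
    - [0, -40, -39.6, 0, 0, 0, -0.13]
    - [0, -40, -39.6, 0, 0, 0, -0.13]

```text
clock: 1.1
position: [0.4326, 0.1157, 0.2016]
ee_rot: [-0.0, 0.129, 0.992, 0.0]
wrist_force: [1.1, 0.7, -0.5]
width: 0.0
grasp_force: 0.0
```

```bash
python3 -c "
from m import *
s=env.sense(); print(s['clock'],s['position'],s['width'],s['joints'])
print(orb(165.3,.045,.2)); print(orb(165.3,.045,.1))"
```

```text
1.1 [0.43255232 0.11573673 0.2016317 ] 4.902361031399347e-05 [ 1.16827285e-01 -4.14982967e-02 -3.88042835e-01  1.22423344e+00
  8.96941456e-05  3.76510880e-01]
[-3.831, -4.882, 0.163, 0.0, -0.0, -0.003]
[-3.831, -4.883, 10.163, 0.0, -0.0, -0.003]
```

send_rows:
  rows:
    - [0, 0, 0, 0, 0, 0, 0]
    - [0, 0, 0, 0, 0, 0, 0]
    - [0, 0, 0, 0, 0, 0, 0]

```text
clock: 1.4
position: [0.4318, 0.1184, 0.2015]
ee_rot: [-0.001, 0.129, 0.992, 0.0]
wrist_force: [-0.2, 0.8, 0.5]
width: -0.0003
grasp_force: 0.0
```

```bash
python3 -c "
from m import *
s=env.sense(); print(s['clock'],s['position'],s['joints'])
print(orb(165.3,.045,.2)); print(orb(165.3,.045,.1))"
```

```text
1.4 [0.43176716 0.11838452 0.20147012] [ 1.22680511e-01 -4.07174793e-02 -3.87647252e-01  1.22492164e+00
  4.93048373e-04  3.81668981e-01]
[-3.971, -5.12, 0.142, 0.0, -0.001, -0.002]
[-3.983, -5.121, 10.142, 0.0, -0.001, -0.002]
```

send_rows:
  rows:
    - [0, -4, -5.1, 0, 0, 0, 0]
    - [0, -4, -5.1, 0, 0, 0, 0]
    - [0, -4, -5.1, 3, 0, 0, 0]
    - [0, -4, -5.1, 6, 0, 0, 0]
    - [0, -4, -5.1, 8.5, 0, 0, 0]
    - [0, -4, -5.1, 10.1, 0, 0, 0]
    - [0, -4, -5.1, 10.1, 0, 0, 0]
    - [0, -4, -5.1, 10.1, 0, 0, 0]

```text
clock: 2.2
position: [0.4577, 0.0593, 0.1009]
ee_rot: [-0.0, 0.129, 0.992, 0.0]
wrist_force: [-0.0, -0.0, -0.1]
width: -0.0
grasp_force: 0.0
```

```bash
python3 -c "
from m import *
s=env.sense(); print(s['clock'],s['position'])
p,d,i=cap('scene'); q=proj(i,[[*AX,.1]])[0].astype(int); c=p[q[1]-60:q[1]+40,q[0]-65:q[0]+65]; save('s2.png',cv2.resize(c,None,fx=6,fy=6,interpolation=cv2.INTER_CUBIC)); print(q)
print(orb(165.3,.025,.1))
for k in range(1,10): print([0]+orb(165.3-6*k,.0215,.1))"
```

```text
2.2 [0.45767867 0.05929244 0.10092146]
[347 248]
[0.141, 1.928, 0.165, 0.0, 0.001, -0.002]
[0, 0.332, 2.979, 0.165, 0.001, 0.001, 0.103]
[0, 0.447, 3.697, 0.165, 0.001, 0.001, 0.208]
[0, 0.487, 4.422, 0.166, 0.001, 0.001, 0.313]
[0, 0.45, 5.148, 0.166, 0.001, 0.001, 0.417]
[0, 0.338, 5.866, 0.166, 0.001, 0.001, 0.522]
[0, 0.152, 6.568, 0.167, 0.001, 0.001, 0.627]
[0, -0.107, 7.247, 0.168, 0.001, 0.001, 0.731]
[0, -0.435, 7.895, 0.168, 0.001, 0.001, 0.836]
[0, -0.829, 8.505, 0.169, 0.001, 0.001, 0.941]
```

View pics/s2.png

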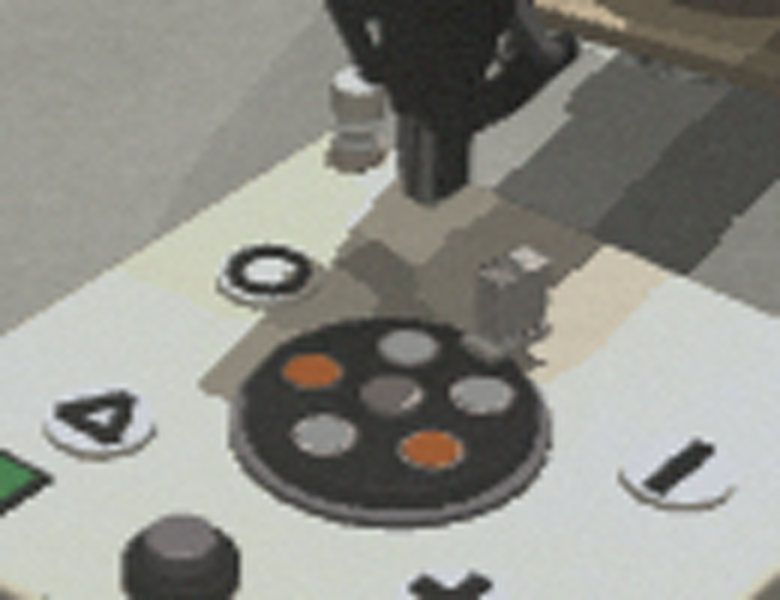

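The shut fingers, tips at crop (435,190), stand beside the tab at (512,300) on its -y side, with a clear gap. I'll now push along the arc.

send_rows:
  rows:
    - [0, 0.1, 1, 0.1, 0, 0, 0]
    - [0, 0.15, 1.9, 0.1, 0, 0, 0]
    - [0, 0.25, 2.5, 0.1, 0, 0, 0.05]
    - [0, 0.35, 3.0, 0.1, 0, 0, 0.1]
    - [0, 0.45, 3.7, 0.1, 0, 0, 0.21]
    - [0, 0.5, 4.4, 0.1, 0, 0, 0.31]
    - [0, 0.45, 5.15, 0.1, 0, 0, 0.42]
    - [0, 0.35, 5.85, 0.1, 0, 0, 0.52]
    - [0, 0.15, 6.55, 0.1, 0, 0, 0.63]
    - [0, 0.15, 6.55, 0.1, 0, 0, 0.63]

```text
clock: 3.25
position: [0.4746, 0.1231, 0.1006]
ee_rot: [0.001, 0.43, 0.903, 0.001]
wrist_force: [0.1, 0.4, 0.7]
width: -0.0002
grasp_force: 0.0
```

```bash
python3 -c "
from m import *
s=env.sense(); print(s['clock'],s['position'],s['wrist_force'])
for k in range(7,17): print(165.3-6*k,[0]+orb(165.3-6*k,.0215,.1))"
```

```text
3.25 [0.47460022 0.12313413 0.10058336] [0.08048025 0.38537247 0.69902547]
123.30000000000001 [0, 0.224, 0.632, 0.059, 0.002, 0.001, 0.101]
117.30000000000001 [0, 0.34, 1.349, 0.061, 0.002, 0.001, 0.206]
111.30000000000001 [0, 0.381, 2.075, 0.062, 0.002, 0.0, 0.311]
105.30000000000001 [0, 0.346, 2.8, 0.063, 0.002, 0.0, 0.416]
99.30000000000001 [0, 0.235, 3.519, 0.065, 0.002, 0.0, 0.52]
93.30000000000001 [0, 0.05, 4.221, 0.066, 0.002, 0.0, 0.625]
87.30000000000001 [0, -0.207, 4.9, 0.068, 0.002, 0.0, 0.73]
81.30000000000001 [0, -0.535, 5.549, 0.069, 0.002, -0.0, 0.834]
75.30000000000001 [0, -0.928, 6.16, 0.07, 0.002, -0.0, 0.939]
69.30000000000001 [0, -1.383, 6.727, 0.072, 0.002, -0.0, 1.044]
```

```bash
python3 -c "
from m import *
p,d,i=cap('scene'); c=p[188:288,282:412]; save('s3.png',cv2.resize(c,None,fx=5,fy=5,interpolation=cv2.INTER_CUBIC))"
```

```text
(no output)
```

View pics/s3.png

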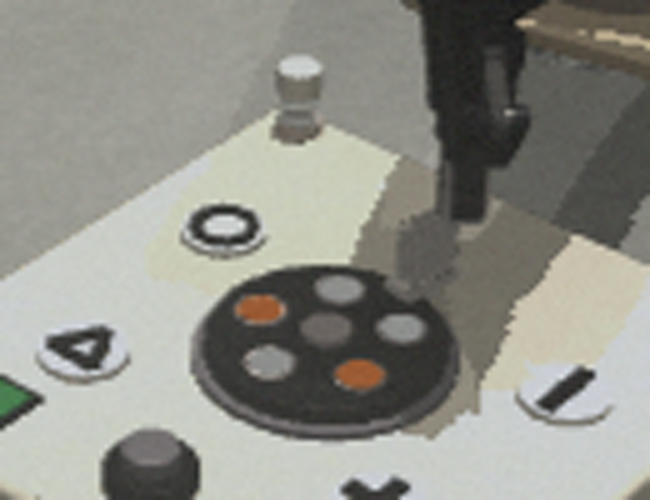

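```bash
python3 -c "
from m import *
i=cams.camera_info('scene')
print(proj(i,[[.4577,.0593,.1009],[.4746,.1231,.1006],[.4685,.1022,.119],[.4685,.1022,.089],[.5323,.0855,.088]]))
s=env.sense(); print(s['position'])
p,d,i=cap('top'); u,v=proj(i,[[*AX,.1]])[0].astype(int); print(u,v); save('t3.png',cv2.resize(p[v-40:v+50,u-60:u+60],None,fx=6,fy=6,interpolation=cv2.INTER_CUBIC)); print(proj(i,[s['position'],[.4685,.1022,.119]]))"
```

```text
[[353.07110916 230.21484662]
 [373.06793226 241.49277942]
 [366.89527612 231.30399094]
 [366.24455825 241.59272624]
 [347.32199453 252.9285649 ]]
[0.47409854 0.1226689  0.1003996 ]
291 222
[[275.70644687 246.44081417]
 [283.4211308  248.33714288]]
```

View pics/t3.png

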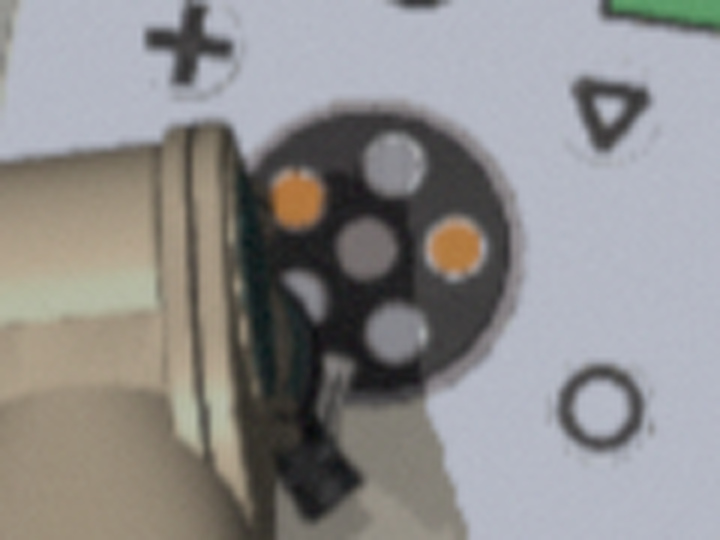

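The tab is still at its start angle, at crop (330,390). The fingertips show at (316,475), not where the reported TCP projects. I'll measure the real tip position from depth.

```bash
cat >> m.py <<'E'
def cloud(n,box):
    p,d,i=cap(n); x0,y0,x1,y1=box; v,u=np.mgrid[y0:y1,x0:x1]; z=d[y0:y1,x0:x1]; R=cv2.Rodrigues(np.array(i['rvec'],float))[0]
    P=np.stack([(u-i['cx'])/i['fx']*z,(v-i['cy'])/i['fy']*z,z],-1); return (P-np.ravel(i['tvec']))@R,p[y0:y1,x0:x1]
E
python3 -c "
from m import *
W,c=cloud('top',(260,230,300,275)); g=c.max(-1)
for v in range(18,42,2): print(v+230,[(tuple((W[v,u]*1000).astype(int)),int(g[v,u])) for u in range(16,34,3)])
W,c=cloud('scene',(355,195,395,245)); g=c.max(-1)
for v in range(4,50,3): print(v+195,[(tuple((W[v,u]*1000).astype(int)),int(g[v,u])) for u in range(6,36,5)])
"
```

```text
248 [((np.int64(447), np.int64(75), np.int64(516)), 48), ((np.int64(452), np.int64(80), np.int64(422)), 46), ((np.int64(459), np.int64(87), np.int64(299)), 26), ((np.int64(469), np.int64(98), np.int64(117)), 89), ((np.int64(471), np.int64(95), np.int64(74)), 77), ((np.int64(471), np.int64(87), np.int64(76)), 72)]
250 [((np.int64(444), np.int64(75), np.int64(515)), 52), ((np.int64(448), np.int64(79), np.int64(430)), 48), ((np.int64(456), np.int64(89), np.int64(282)), 23), ((np.int64(464), np.int64(99), np.int64(112)), 68), ((np.int64(467), np.int64(95), np.int64(70)), 113), ((np.int64(467), np.int64(88), np.int64(70)), 121)]
252 [((np.int64(441), np.int64(77), np.int64(501)), 52), ((np.int64(444), np.int64(79), np.int64(434)), 46), ((np.int64(452), np.int64(91), np.int64(262)), 15), ((np.int64(460), np.int64(100), np.int64(99)), 61), ((np.int64(462), np.int64(95), np.int64(71)), 125), ((np.int64(462), np.int64(88), np.int64(67)), 130)]
254 [((np.int64(438), np.int64(76), np.int64(502)), 53), ((np.int64(441), np.int64(79), np.int64(433)), 60), ((np.int64(449), np.int64(93), np.int64(24
[... 7120 characters left out ...]
112), ((np.int64(403), np.int64(125), np.int64(70)), 111)]
241 [((np.int64(482), np.int64(94), np.int64(96)), 106), ((np.int64(482), np.int64(108), np.int64(101)), 93), ((np.int64(462), np.int64(111), np.int64(90)), 92), ((np.int64(427), np.int64(109), np.int64(69)), 110), ((np.int64(420), np.int64(119), np.int64(68)), 113), ((np.int64(415), np.int64(131), np.int64(70)), 112)]
244 [((np.int64(482), np.int64(95), np.int64(87)), 116), ((np.int64(479), np.int64(107), np.int64(90)), 107), ((np.int64(465), np.int64(113), np.int64(84)), 95), ((np.int64(441), np.int64(116), np.int64(70)), 113), ((np.int64(432), np.int64(125), np.int64(68)), 111), ((np.int64(425), np.int64(135), np.int64(68)), 112)]
```

Depth shows the fingertips end at z≈0.128 with xy as reported, about 27 mm above the reported TCP z. The fingers passed over the tab without touching it. I'll pin down that offset and go back to the tab's -y side.

```bash
python3 -c "
from m import *
s=env.sense(); pos=s['position']
for n,b in (('scene',(345,190,400,250)),('wrist',(0,0,640,480))):
    W,c=cloud(n,b); m=(np.hypot(W[...,0]-pos[0],W[...,1]-pos[1])<.024)&(W[...,2]>.121)&(W[...,2]<.2)
    q=W[m]; print(n,len(q),np.percentile(q[:,2],[0,1,3,5,10]) if len(q) else '', q[:,:2].min(0) if len(q) else '',q[:,:2].max(0) if len(q) else '')
    if n=='wrist': save('w1.png',c)
print(pos)
for z in (.1,.16): print([0]+orb(165.3,.045,z))
"
```

```text
scene 172 [0.12366917 0.12887715 0.13050855 0.13242695 0.13688989] [0.46466331 0.09955814] [0.494594   0.13608432]
wrist 11206 [0.13271717 0.13621048 0.13953386 0.14251349 0.14903735] [0.44957035 0.1038352 ] [0.49516463 0.14453786]
[0.47338284 0.12190507 0.09999756]
[0, -3.867, -5.23, -0.011, -0.0, 0.0, -0.633]
[0, -3.867, -5.23, -6.011, -0.0, 0.0, -0.633]
```

View pics/w1.png

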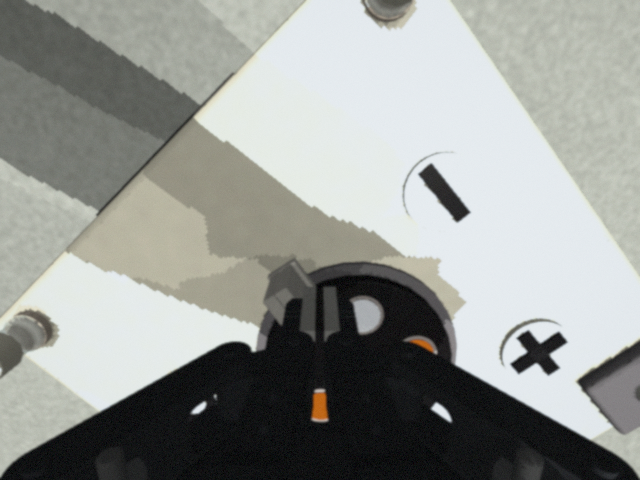

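The wrist view shows the shut fingertips at (320,300) standing over and beside the tab at (290,280). The plus is at (538,352). I'll lift a little, go back, then descend deeper.

send_rows:
  rows:
    - [0, 0, 0, -2, 0, 0, 0]
    - [0, -1, -1.3, -2, 0, 0, -0.13]
    - [0, -2, -2.6, -2, 0, 0, -0.26]
    - [0, -3, -3.9, -2, 0, 0, -0.39]
    - [0, -3.9, -5.2, -2, 0, 0, -0.52]
    - [0, -3.9, -5.2, -2, 0, 0, -0.63]
    - [0, -3.9, -5.2, 0, 0, 0, -0.63]
    - [0, -3.9, -5.2, 1.3, 0, 0, -0.63]
    - [0, -3.9, -5.2, 2.4, 0, 0, -0.63]
    - [0, -3.9, -5.2, 2.4, 0, 0, -0.63]

```text
clock: 4.55
position: [0.4556, 0.0588, 0.0739]
ee_rot: [-0.002, 0.129, 0.992, -0.0]
wrist_force: [-0.7, -0.0, 0.8]
width: 0.0002
grasp_force: 0.0
```

```bash
python3 -c "
from m import *
s=env.sense(); pos=s['position']; print(s['clock'],pos,s['wrist_force'])
W,c=cloud('scene',(330,185,400,260)); m=(np.hypot(W[...,0]-pos[0],W[...,1]-pos[1])<.03)&(W[...,2]>.08)&(W[...,2]<.2)
q=W[m]; print(len(q),np.percentile(q[:,2],[0,1,2,3,5]),q[:,:2].min(0),q[:,:2].max(0)); v,u=np.nonzero(m); print(u.min()+330,u.max()+330,v.max()+185)
print(proj(cams.camera_info('scene'),[[pos[0],pos[1],z] for z in(.095,.105,.115)]))
save('s4.png',cv2.resize(c,None,fx=8,fy=8,interpolation=cv2.INTER_CUBIC))
for k in range(0,10): print([0]+orb(165.3-6*k,.0215,.074))"
```

```text
4.55 [0.45560069 0.05880524 0.07393674] [-0.66384249 -0.04192859  0.79312633]
476 [0.08128959 0.08256636 0.08362632 0.10204555 0.10867553] [0.44222322 0.02920696] [0.48494043 0.08616566]
343 364 243
[[353.21529243 231.74612667]
 [353.37045091 228.36514868]
 [353.52694883 224.9549837 ]]
[0, -0.052, 2.354, 0.082, -0.001, -0.003, -0.003]
[0, 0.139, 3.055, 0.082, -0.001, -0.002, 0.102]
[0, 0.255, 3.773, 0.081, -0.001, -0.002, 0.206]
[0, 0.296, 4.498, 0.081, -0.001, -0.002, 0.311]
[0, 0.261, 5.224, 0.081, -0.001, -0.002, 0.416]
[0, 0.15, 5.942, 0.08, -0.001, -0.002, 0.52]
[0, -0.035, 6.644, 0.079, -0.001, -0.002, 0.625]
[0, -0.293, 7.324, 0.078, -0.002, -0.002, 0.73]
[0, -0.62, 7.972, 0.077, -0.002, -0.002, 0.835]
[0, -1.014, 8.583, 0.075, -0.002, -0.002, 0.939]
```

View pics/s4.png

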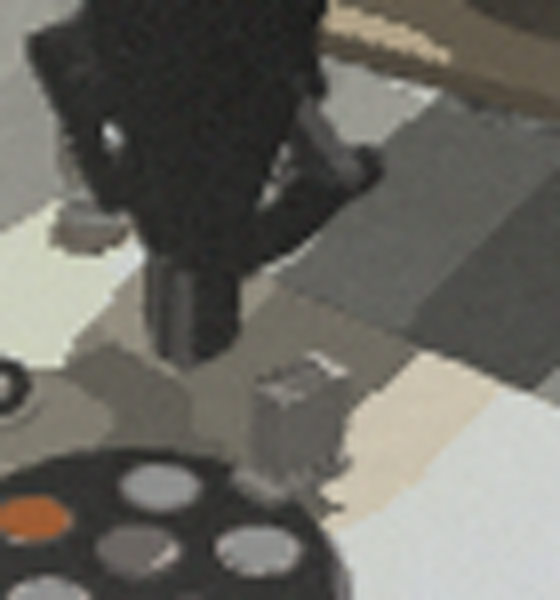

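The tip's lower edge is at crop row ~365 (z≈0.10), now well below the tab top at (305,370). I'll push.

send_rows:
  rows:
    - [0, 0, 0.8, 0, 0, 0, 0]
    - [0, 0, 1.6, 0, 0, 0, 0]
    - [0, 0, 2.3, 0, 0, 0, 0]
    - [0, 0.15, 3.05, 0, 0, 0, 0.1]
    - [0, 0.25, 3.75, 0, 0, 0, 0.21]
    - [0, 0.3, 4.5, 0, 0, 0, 0.31]
    - [0, 0.25, 5.2, 0, 0, 0, 0.42]
    - [0, 0.15, 5.95, 0, 0, 0, 0.52]
    - [0, -0.05, 6.65, 0, 0, 0, 0.63]
    - [0, -0.05, 6.65, 0, 0, 0, 0.63]

```text
clock: 5.6
position: [0.476, 0.124, 0.0763]
ee_rot: [0.0, 0.43, 0.903, 0.0]
wrist_force: [0.7, -0.6, 1.1]
width: -0.0
grasp_force: 0.0
```

```bash
cat > t.py <<'E'
from m import *
# turret angle from windows: orange ones in the top view
def tur(n='scene'):
    p,d,i=cap(n); h=cv2.cvtColor(p,cv2.COLOR_RGB2HSV); m=cv2.inRange(h,(5,110,90),(22,255,255))
    k,l,st,c=cv2.connectedComponentsWithStats(m); o=[]
    for j in range(1,k):
        w=ray(i,*c[j],.084)[:2]-AX
        if st[j,4]>8 and np.hypot(*w)<.06: o.append((round(np.degrees(np.arctan2(w[1],w[0])),1),round(np.hypot(*w),4),int(st[j,4])))
    return o
def tabpts(n,z=.119,dz=.004):
    i=cams.camera_info(n); u,v=proj(i,[[*AX,.1]])[0].astype(int); W,c=cloud(n,(u-60,v-60,u+60,v+60))
    r=np.hypot(W[...,0]-AX[0],W[...,1]-AX[1]); q=W[(abs(W[...,2]-.112)<.012)&(r<.085)&(r>.045)&(c.max(-1)>60)]
    return len(q),(q.mean(0) if len(q) else None)
E
python3 -c "
from t import *
s=env.sense(); print(s['clock'],s['position'],s['wrist_force'])
D=np.load('scene1.npz')
print('now',tur())
_c=cams.capture; cams_capture=lambda n:(D['p'],D['d'])
import h
class C: capture=staticmethod(lambda n:(D['p'],D['d'])); camera_info=staticmethod(cams.camera_info)
h.cams=C; print('start',tur())
for k in range(7,17): print(165.3-6*k,[0]+orb(165.3-6*k,.0215,.074))"
```

```text
5.6 [0.47597376 0.12402668 0.07626263] [ 0.69301076 -0.63396912  1.0677311 ]
now [(np.float64(-124.0), np.float64(0.0377), 36), (np.float64(17.8), np.float64(0.0347), 39)]
start [(np.float64(-91.1), np.float64(0.038), 33), (np.float64(54.8), np.float64(0.034), 39)]
123.30000000000001 [0, 0.239, 0.517, 0.212, 0.001, 0.0, 0.103]
117.30000000000001 [0, 0.354, 1.234, 0.212, 0.001, 0.0, 0.208]
111.30000000000001 [0, 0.394, 1.96, 0.213, 0.001, 0.0, 0.313]
105.30000000000001 [0, 0.357, 2.685, 0.213, 0.001, 0.0, 0.417]
99.30000000000001 [0, 0.245, 3.403, 0.214, 0.001, 0.0, 0.522]
93.30000000000001 [0, 0.059, 4.105, 0.215, 0.001, 0.0, 0.627]
87.30000000000001 [0, -0.2, 4.784, 0.215, 0.001, -0.0, 0.732]
81.30000000000001 [0, -0.528, 5.432, 0.216, 0.001, -0.0, 0.836]
75.30000000000001 [0, -0.923, 6.043, 0.216, 0.001, -0.0, 0.941]
69.30000000000001 [0, -1.379, 6.608, 0.217, 0.001, -0.0, 1.046]
```

The turret is turning with the finger: about -35° so far against -36° commanded. I'll continue.

send_rows:
  rows:
    - [0, 0.25, 0.5, 0.1, 0, 0, 0.1]
    - [0, 0.35, 1.25, 0.2, 0, 0, 0.21]
    - [0, 0.4, 1.95, 0.2, 0, 0, 0.31]
    - [0, 0.35, 2.7, 0.2, 0, 0, 0.42]
    - [0, 0.25, 3.4, 0.2, 0, 0, 0.52]
    - [0, 0.05, 4.1, 0.2, 0, 0, 0.63]
    - [0, -0.2, 4.8, 0.2, 0, 0, 0.73]
    - [0, -0.55, 5.45, 0.2, 0, 0, 0.84]
    - [0, -0.9, 6.05, 0.2, 0, 0, 0.94]
    - [0, -1.4, 6.6, 0.2, 0, 0, 1.05]

```text
clock: 6.65
position: [0.5345, 0.1544, 0.0736]
ee_rot: [-0.001, 0.825, 0.565, -0.0]
wrist_force: [-1.0, 1.9, -0.6]
width: 0.0003
grasp_force: 0.8
```

```bash
python3 -c "
from t import *
s=env.sense(); print(s['clock'],s['position'],s['wrist_force'],s['joints'][5])
print('now',tur(),tur('top'),tabpts('scene'))
for k in (64,59,54,50,46,44,43,42): print(k,[0]+orb(k,.0215,.074))"
```

```text
6.65 [0.53452786 0.15439633 0.07361561] [-0.98271574  1.89413859 -0.58519884] 2.104937232150205
now [(np.float64(-177.1), np.float64(0.0371), 35), (np.float64(-39.2), np.float64(0.0363), 38)] [(np.float64(-37.1), np.float64(0.0355), 52), (np.float64(177.1), np.float64(0.0363), 59)] (167, array([0.55483302, 0.15092794, 0.11293108]))
64 [0, 0.29, 0.584, -0.016, 0.0, 0.0, 0.088]
59 [0, 0.4, 1.179, -0.016, 0.0, 0.0, 0.176]
54 [0, 0.458, 1.782, -0.016, 0.0, 0.0, 0.263]
50 [0, 0.466, 2.266, -0.015, 0.0, 0.0, 0.333]
46 [0, 0.44, 2.75, -0.015, 0.0, 0.0, 0.403]
44 [0, 0.415, 2.991, -0.015, 0.0, 0.0, 0.437]
43 [0, 0.399, 3.111, -0.015, 0.0, 0.0, 0.455]
42 [0, 0.381, 3.231, -0.015, 0.0, 0.0, 0.472]
```

send_rows:
  rows:
    - [0, 0.3, 0.6, 0, 0, 0, 0.09]
    - [0, 0.4, 1.2, 0, 0, 0, 0.18]
    - [0, 0.45, 1.8, 0, 0, 0, 0.26]
    - [0, 0.45, 2.25, 0, 0, 0, 0.33]
    - [0, 0.45, 2.75, 0, 0, 0, 0.4]
    - [0, 0.4, 3.0, 0, 0, 0, 0.44]
    - [0, 0.4, 3.0, 0, 0, 0, 0.44]

```text
clock: 7.5
position: [0.5644, 0.1465, 0.0738]
ee_rot: [-0.0, 0.928, 0.373, -0.0]
wrist_force: [0.0, 0.1, -0.6]
width: -0.0002
grasp_force: 0.1
```

```bash
cat >> t.py <<'E'
def tabang(n):
    p,d,i=cap(n); h=cv2.cvtColor(p,cv2.COLOR_RGB2HSV); m=cv2.inRange(h,(5,110,90),(22,255,255))
    k,l,st,c=cv2.connectedComponentsWithStats(m); w=[ray(i,*c[j],.084)[:2] for j in range(1,k) if st[j,4]>8]
    w=[a for a in w if np.hypot(*(a-AX))<.06]
    if len(w)!=2: return w
    v=w[1]-w[0]; n_=np.array([-v[1],v[0]]); 
    if n_@((w[0]+w[1])/2-AX)>0: n_=-n_
    return round(float(np.degrees(np.arctan2(n_[1],n_[0]))),2), round(float(np.hypot(*v)),4)
E
python3 -c "
from t import *
s=env.sense(); print(s['clock'],s['position'],s['wrist_force'],s['joints'][5])
print('now',[tabang(n) for n in('scene','scene','scene','top','top','top')])
p,d,i=cap('scene'); u,v=proj(i,[[*AX,.1]])[0].astype(int); save('s5.png',cv2.resize(p[v-50:v+50,u-65:u+65],None,fx=6,fy=6,interpolation=cv2.INTER_CUBIC))
class C: camera_info=staticmethod(cams.camera_info)
import h
for n in('scene','top'):
    D=np.load(n+'1.npz'); C.capture=staticmethod(lambda n:(D['p'],D['d'])); h.cams=C; print('start',tabang(n))
    for c,a,b in blobs(D['p'],(225,155,362,290) if n=='top' else (250,210,440,330),80): 
        w=ray(cams.camera_info(n),*c,.076)[:2]; r=np.hypot(*(w-AX))
        if .1<r<.13: print(n,w,np.degrees(np.arctan2(*(w-AX)[::-1])),r,a)
for k in (43,42,41,40): print(k,[0]+orb(k,.0215,.074))
"
```

```text
7.5 [0.56439641 0.14646567 0.0737864 ] [ 0.00820185  0.05298622 -0.61974194] 2.5200362967845504
now [[array([0.54812039, 0.05153155])], [array([0.54812039, 0.05153155])], [array([0.54812039, 0.05153155])], (46.26, 0.0687), (46.26, 0.0687), (46.12, 0.0686)]
start (162.83, 0.0689)
scene [ 0.46966641 -0.00952342] -123.39041211085387 0.1138086810411759 46
scene [ 0.59361338 -0.01297443] -58.0922650134696 0.1160023435243059 54
scene [0.50219114 0.1955922 ] 105.29566132868405 0.11413515966822871 36
scene [0.62026563 0.16068345] 40.52022098325432 0.11571734634342362 72
start (162.96, 0.0686)
top [0.65352235 0.06463352] -9.766835066388966 0.12300515034253677 122
top [0.61918291 0.16073118] 40.88901123503107 0.11492767864494259 55
top [ 0.59128608 -0.01303992] -59.09522430711423 0.1148454326612085 45
top [0.50054823 0.19573878] 106.0678416866697 0.11472036770526435 26
43 [0, 0.095, 0.12, -0.016, -0.0, 0.0, 0.012]
42 [0, 0.13, 0.236, -0.016, -0.0, 0.0, 0.03]
41 [0, 0.163, 0.353, -0.016, 0.0, 0.0, 0.047]
40 [0, 0.194, 0.47, -0.016, 0.0, 0.0, 0.064]
```

View pics/s5.png

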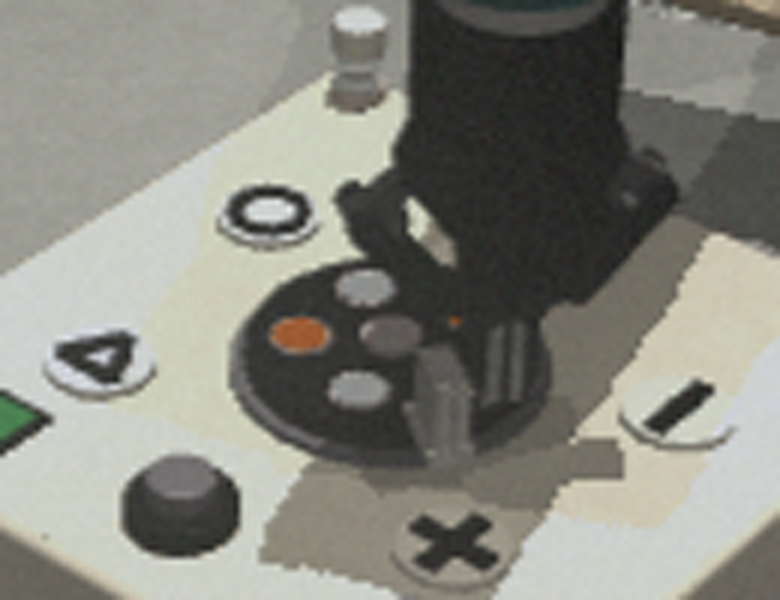

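The fingers, crop (505,360), are pushing the tab at (440,400), which nearly points at the plus (455,545). I'll push about 2.5° more, then back off and measure with a clear view.

send_rows:
  rows:
    - [0, 0.1, 0.12, 0, 0, 0, 0.01]
    - [0, 0.13, 0.24, 0, 0, 0, 0.03]
    - [0, 0.16, 0.34, 0, 0, 0, 0.045]
    - [0, 0.16, 0.34, 0, 0, 0, 0.045]
    - [0, 0.16, -0.5, 0, 0, 0, 0.045]
    - [0, 0.16, -1.5, 0, 0, 0, 0.045]
    - [0, 0.16, -2.5, -2, 0, 0, 0.045]
    - [0, 0.16, -3.5, -5, 0, 0, 0.045]
    - [0, 0.16, -7, -8, 0, 0, 0.045]
    - [0, 0.16, -11, -8, 0, 0, 0.045]

```text
clock: 8.85
position: [0.4932, 0.2292, 0.1589]
ee_rot: [0.0, 0.937, 0.35, 0.005]
wrist_force: [1.5, 1.2, -0.3]
width: 0.0002
grasp_force: 0.0
```

```bash
cat >> t.py <<'E'
def look(name):
    s=env.sense(); print(s['clock'],s['position'])
    print('windows',[tabang(n) for n in('scene','top')])
    for n in('scene','top'):
        i=cams.camera_info(n); u,v=proj(i,[[.5823,.1288,.119]])[0].astype(int); b=(u-25,v-25,u+25,v+25)
        W,c=cloud(n,b); Q=W.reshape(-1,3)[:,:2]-AX; r=np.hypot(*Q.T); z=W[...,2].ravel(); q=Q[(z>.096)&(z<.125)&(r<.09)]
        qt=Q[(z>.113)&(z<.125)&(r<.09)]
        print(n,'tab depth',len(q),np.degrees(np.arctan2(*q.mean(0)[::-1])).round(2),len(qt),np.degrees(np.arctan2(*qt.mean(0)[::-1])).round(2) if len(qt) else '')
    p,d,i=cap('top'); u,v=proj(i,[[*(AX+.09*np.array([np.cos(.714),np.sin(.714)])),.1]])[0].astype(int); print('crop origin',u-30,v-25)
    save(name,cv2.resize(p[v-25:v+35,u-30:u+50],None,fx=10,fy=10,interpolation=cv2.INTER_CUBIC))
E
python3 -c "
from t import *
look('t6.png')"
```

```text
8.85 [0.49322866 0.22920169 0.15889523]
windows [(43.31, 0.069), (42.28, 0.0684)]
scene tab depth 121 40.36 61 40.79
top tab depth 79 43.49 69 43.39
crop origin 237 169
```

View pics/t6.png

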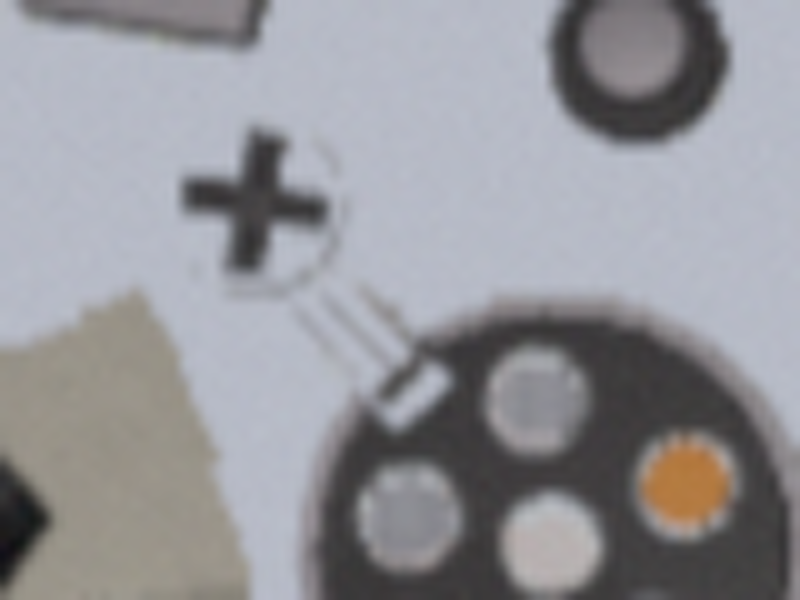

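The view is clear. The plus is at crop (255,202), the hub at (552,540), the strip's inner end midpoint at about (425,403), and the tab edge lines run up-left towards the plus.

```bash
python3 -c "
from t import *
i=cams.camera_info('top'); f=lambda u,v,z: ray(i,237+u/10-.45,169+v/10-.45,z)[:2]
A=lambda w:np.degrees(np.arctan2(w[1],w[0])).round(2)
hub=f(552,540,.088); pl=f(255,202,.076); si=f(425,403,.089)
print('hub',hub,'plus',A(pl-AX),A(pl-hub),np.hypot(*(pl-AX)),'strip',A(si-AX),A(si-hub),np.hypot(*(si-AX)))
for a,b in (((300,305),(365,390)),((320,295),(395,370)),((365,285),(420,340))):
  for z in(.089,.119): print(z,'edge dir',A(f(*a,z)-f(*b,z)),'tangential offs mm',[ (1000*(np.cos(np.radians(42))*(w-AX)[1]-np.sin(np.radians(42))*(w-AX)[0])).round(1) for w in(f(*a,z),f(*b,z))])
# grey windows via circles
p,d,_=cap('top'); g=cv2.cvtColor(p[169:259,257:327],cv2.COLOR_RGB2GRAY); 
n,l,st,c=cv2.connectedComponentsWithStats((g>85).astype(np.uint8))
for k in range(1,n):
  if 40<st[k,4]<120:
    w=ray(i,*(c[k]+[257,169]),.084)[:2]; print(st[k],w.round(4),A(w-AX),np.hypot(*(w-AX)).round(4))
"
```

```text
hub [0.53324965 0.08528768] plus 40.92 41.31 0.11459898171681494 strip 41.9 42.89 0.04644985104052954
0.089 edge dir 37.54 tangential offs mm [np.float64(6.6), np.float64(8.7)]
0.119 edge dir 37.54 tangential offs mm [np.float64(6.8), np.float64(8.8)]
0.089 edge dir 45.02 tangential offs mm [np.float64(1.4), np.float64(-0.0)]
0.119 edge dir 45.02 tangential offs mm [np.float64(1.6), np.float64(0.3)]
0.089 edge dir 44.99 tangential offs mm [np.float64(-8.5), np.float64(-9.5)]
0.119 edge dir 44.99 tangential offs mm [np.float64(-8.0), np.float64(-9.0)]
[38  0 11 10 89] [0.656  0.0663] -8.83 0.1252
[ 28  34  11  12 103] [0.5682 0.09  ] 7.15 0.0361
[ 43  43  11  11 103] [0.5473 0.053 ] -65.28 0.0358
[ 15  46  12  11 103] [0.54   0.1208] 77.73 0.0361
[30 49 11 11 98] [0.5326 0.0857] 30.01 0.0004
[ 40  59  11  12 103] [0.5061 0.061 ] -136.97 0.0358
[ 22  62  12  11 101] [0.5008 0.103 ] 150.85 0.036
```

```bash
cat >> t.py <<'E'
def wl():
    p,d,i=cap('wrist'); R=cv2.Rodrigues(np.array(i['rvec'],float))[0]; print('cam',(-R.T@np.ravel(i['tvec'])).round(3))
    P=AX+.115*np.array([np.cos(.714),np.sin(.714)]); print(proj(i,[[*AX,.088],[*P,.076],[.5823,.1288,.119]]).round(0).tolist())
    W,c=cloud('wrist',(0,0,640,480)); Q=W[...,:2]-AX; r=np.hypot(Q[...,0],Q[...,1]); a=np.degrees(np.arctan2(Q[...,1],Q[...,0])); z=W[...,2]
    m=(z>.114)&(z<.124)&(r>.04)&(r<.092)&(abs(a-41)<25); q=Q[m]
    if len(q)>20:
        (cx,cy),sz,an=cv2.minAreaRect((q*1e4).astype(np.float32)); print('tab top',len(q),'mean',q.mean(0).round(4),'rect c',round(cx/10,2),round(cy/10,2),np.round(np.array(sz)/10,1),round(an,1),'ang',np.degrees(np.arctan2(cy,cx)).round(2),'r',np.hypot(cx,cy)/10)
    g=c.max(-1); pm=((abs(z-.075)<.012)&(abs(r-.115)<.024)&(abs(a-41)<11)&(g<90)).astype(np.uint8); k,l,st,ce=cv2.connectedComponentsWithStats(pm)
    if k>1:
        j=1+st[1:,4].argmax(); w=ray(i,*ce[j],.076)[:2]-AX; print('plus',st[j],'ang',np.degrees(np.arctan2(w[1],w[0])).round(2),np.hypot(*w))
    hm=((r<.02)&(g>85)).astype(np.uint8); k,l,st,ce=cv2.connectedComponentsWithStats(hm)
    if k>1: j=1+st[1:,4].argmax(); print('hub',st[j],(ray(i,*ce[j],.088)[:2]-AX).round(4))
E
python3 -c "
from t import *
wl()
s=env.sense(); print(row(.42,.0,.3,41))
for ang in (41,221-360,131,-49): print(ang,row(.5,.13,.32,ang))
"
```

```text
cam [0.548 0.277 0.325]
[[501.0, 316.0], [519.0, 155.0], [543.0, 245.0]]
tab top 1231 mean [0.0493 0.0445] rect c 49.33 43.17 [28.6 15.4] 42.4 ang 41.19 r 65.55602745181497
plus [ 496  132   51   47 1140] ang 40.36 0.11502277499092638
hub [486 301  35  31 837] [ 0.001  -0.0013]
[-20.178, 12.492, -14.658, -0.0, 0.001, 0.0]
41 [-5.612, 7.932, -16.667, -0.0, 0.001, 0.0]
-139 [-5.612, 7.932, -16.667, -0.001, -0.0, -3.141]
131 [-5.612, 7.932, -16.667, -0.001, 0.0, -1.571]
-49 [-5.612, 7.932, -16.667, 0.0, 0.001, 1.571]
```

The tab is about 1.5° short of the plus. I'll go back and nudge the finger to 39.7° on the tool scale.

```bash
python3 -c "
from t import *
print(env.sense()['clock'])
for o,z,t in((.055,.155,40),(.055,.13,40),(.045,.074,40),(.03,.074,40),(.024,.074,40),(.0215,.074,40.7),(.0215,.074,39.7)): print([0]+orb(t,o,z))"
```

```text
9.25
[0, 0.612, 8.027, -0.171, -0.0, 0.001, 0.018]
[0, 0.614, 8.027, 2.329, -0.0, 0.001, 0.018]
[0, 0.6, 9.027, 7.929, -0.0, 0.001, 0.018]
[0, 0.573, 10.527, 7.929, -0.0, 0.001, 0.018]
[0, 0.563, 11.127, 7.929, -0.0, 0.001, 0.018]
[0, 0.533, 11.296, 7.929, -0.0, 0.001, 0.005]
[0, 0.569, 11.412, 7.929, -0.0, 0.001, 0.023]
```

send_rows:
  rows:
    - [0, 0.6, 4, 0, 0, 0, 0.02]
    - [0, 0.6, 8, 0, 0, 0, 0.02]
    - [0, 0.6, 8, 2.3, 0, 0, 0.02]
    - [0, 0.6, 8.5, 5, 0, 0, 0.02]
    - [0, 0.6, 9, 7.9, 0, 0, 0.02]
    - [0, 0.6, 10, 7.9, 0, 0, 0.02]
    - [0, 0.6, 10.7, 7.9, 0, 0, 0.02]
    - [0, 0.57, 11.1, 7.9, 0, 0, 0.02]
    - [0, 0.57, 11.1, 7.9, 0, 0, 0.02]
    - [0, 0.57, 11.1, 7.9, 0, 0, 0.02]

```text
clock: 10.25
position: [0.5683, 0.1474, 0.0763]
ee_rot: [0.0, 0.94, 0.341, 0.001]
wrist_force: [0.7, 0.1, 0.4]
width: 0.0001
grasp_force: 0.0
```

```bash
python3 -c "
from t import *
print(env.sense()['clock'],env.sense()['position'])
for o,z,t in((.024,.074,40),(.0215,.074,40.7),(.0215,.074,39.7)): print([0]+orb(t,o,z))"
```

```text
10.25 [0.56828943 0.14738169 0.07628456]
[0, -0.135, 0.027, 0.228, 0.001, -0.002, -0.002]
[0, -0.162, 0.197, 0.228, 0.001, -0.002, -0.014]
[0, -0.123, 0.312, 0.229, 0.001, -0.002, 0.004]
```

Next the final 3 mm push, then back off and lift along the same path.

send_rows:
  rows:
    - [0, -0.1, 0.1, 0, 0, 0, 0]
    - [0, -0.12, 0.2, 0, 0, 0, 0]
    - [0, -0.12, 0.31, 0, 0, 0, 0]
    - [0, -0.12, 0.31, 0, 0, 0, 0]
    - [0, -0.12, -0.5, 0, 0, 0, 0]
    - [0, -0.1, -1.5, 0, 0, 0, 0]
    - [0, -0.1, -2.5, -3, 0, 0, 0]
    - [0, -0.1, -3.5, -6, 0, 0, 0]
    - [0, -0.6, -7.5, -8, 0, 0, 0]
    - [0, -0.6, -11, -8, 0, 0, 0]

```text
clock: 11.25
position: [0.493, 0.2295, 0.1584]
ee_rot: [-0.0, 0.94, 0.341, 0.003]
wrist_force: [0.9, 0.2, 0.3]
width: 0.0
grasp_force: 0.0
```

```bash
python3 -c "
from t import *
print(env.sense()['clock'],env.sense()['position'])
wl(); wl(); print([tabang(n) for n in('scene','top')])"
```

```text
11.25 [0.49298422 0.22950206 0.15844591]
cam [0.551 0.278 0.331]
[[499.0, 315.0], [512.0, 157.0], [537.0, 244.0]]
tab top 1211 mean [0.0497 0.0442] rect c 49.74 42.86 [28.7 15.5] 43.5 ang 40.75 r 65.65540965920744
plus [ 502  133   50   46 1112] ang 36.37 0.11640502064649694
hub [494 300  35  31 830] [ 0.0059 -0.0069]
cam [0.548 0.279 0.327]
[[506.0, 314.0], [521.0, 154.0], [547.0, 243.0]]
tab top 1215 mean [0.0497 0.0442] rect c 49.76 42.81 [28.3 15.2] 41.3 ang 40.71 r 65.6413338253348
plus [ 497  132   50   46 1127] ang 40.93 0.1148975793868166
hub [489 300  36  31 830] [ 0.0002 -0.0006]
[(42.35, 0.069), (42.3, 0.0685)]
```

```bash
cat >> t.py <<'E'
def five():
    p,d,i=cap('top'); g=cv2.cvtColor(p[169:259,257:327],cv2.COLOR_RGB2GRAY); n,l,st,c=cv2.connectedComponentsWithStats((g>85).astype(np.uint8)); o=[]
    for k in range(1,n):
        w=ray(i,*(c[k]+[257,169]),.084)[:2]-AX
        if .033<np.hypot(*w)<.039 and 40<st[k,4]<130: o.append(np.degrees(np.arctan2(w[1],w[0])))
    o=np.array(o); r=(o-42+36)%72; r=np.where(r>60,r-72,r); return len(o),o.round(1),(r.mean()+6).round(2)
E
sed -i "s/    W,c=cloud('wrist',(0,0,640,480)); Q=/    c=p; v,u=np.mgrid[0:480,0:640]; W=(np.stack([(u-i['cx'])\/i['fx']*d,(v-i['cy'])\/i['fy']*d,d],-1)-np.ravel(i['tvec']))@R; Q=/" t.py
python3 -c "
from t import *
print(five()); wl(); wl(); print(five(),[tabang('scene') for k in range(2)])"
```

```text
(5, array([   6.8,  -65.5,   77.7, -137.1,  150.6]), np.float64(6.48))
cam [0.551 0.276 0.326]
[[501.0, 315.0], [515.0, 154.0], [540.0, 243.0]]
tab top 1220 mean [0.0497 0.0442] rect c 49.72 43.01 [28.3 15.5] 43.7 ang 40.86 r 65.74519142349087
plus [ 493  131   50   47 1132] ang 40.21 0.11486719582917332
hub [486 300  35  31 833] [ 0.001  -0.0015]
cam [0.551 0.276 0.326]
[[501.0, 315.0], [515.0, 154.0], [540.0, 243.0]]
tab top 1224 mean [0.0497 0.0442] rect c 49.76 42.84 [28.5 14.8] 42.4 ang 40.73 r 65.66588932552813
plus [ 492  131   51   47 1137] ang 40.22 0.11488583789033509
hub [486 300  35  31 837] [ 0.001  -0.0015]
(5, array([   7. ,  -65.5,   77.7, -137.1,  150.7]), np.float64(6.54)) [(42.19, 0.0688), (42.19, 0.0688)]
```

About 1.25° is still left, so the nudge only moved it a little. I'll repeat it with a longer hold and check while in contact.

send_rows:
  rows:
    - [0, 0.4, 4, 0, 0, 0, 0]
    - [0, 0.5, 8, 0, 0, 0, 0]
    - [0, 0.5, 8, 2.3, 0, 0, 0]
    - [0, 0.5, 8.5, 5, 0, 0, 0]
    - [0, 0.5, 9, 7.9, 0, 0, 0]
    - [0, 0.5, 10, 8, 0, 0, 0]
    - [0, 0.5, 10.7, 8, 0, 0, 0]
    - [0, 0.5, 11.1, 8, 0, 0, 0]
    - [0, 0.5, 11.3, 8, 0, 0, 0]
    - [0, 0.5, 11.3, 8, 0, 0, 0]

```text
clock: 12.85
position: [0.5697, 0.1444, 0.0764]
ee_rot: [0.0, 0.94, 0.341, 0.001]
wrist_force: [0.2, -0.3, -0.5]
width: -0.0001
grasp_force: 0.0
```

send_rows:
  rows:
    - [0, 0, 0, 0, 0, 0, 0]
    - [0, 0, 0, 0, 0, 0, 0]

```text
clock: 13.05
position: [0.5685, 0.1445, 0.0753]
ee_rot: [0.0, 0.94, 0.342, 0.0]
wrist_force: [0.4, 0.7, 0.2]
width: 0.0001
grasp_force: 0.0
```

```bash
python3 -c "
from t import *
s=env.sense(); print(s['clock'],s['position'],s['wrist_force'])
for o,z,t in((.0215,.074,40.7),(.0215,.074,39.7),(.0215,.074,38.3)): print([0]+orb(t,o,z))
print(five())"
```

```text
13.05 [0.56845909 0.14447971 0.0753425 ] [0.41513583 0.66576805 0.23916827]
[0, 0.012, -0.037, 0.134, 0.001, -0.001, -0.013]
[0, 0.05, 0.078, 0.134, 0.001, -0.001, 0.004]
[0, 0.1, 0.24, 0.134, 0.001, -0.001, 0.029]
(5, array([   3.5,  -66.2,   77.8, -137. ,  148.8]), np.float64(5.39))
```

send_rows:
  rows:
    - [0, 0.05, 0.1, 0, 0, 0, 0.01]
    - [0, 0.1, 0.2, 0, 0, 0, 0.02]
    - [0, 0.1, 0.24, 0, 0, 0, 0.03]
    - [0, 0.1, 0.24, 0, 0, 0, 0.03]
    - [0, 0.1, 0.24, 0, 0, 0, 0.03]

```text
clock: 13.6
position: [0.5705, 0.1433, 0.0748]
ee_rot: [-0.0, 0.945, 0.327, -0.0]
wrist_force: [0.5, 1.0, 0.1]
width: 0.0001
grasp_force: 0.6
```

```bash
python3 -c "
from t import *
s=env.sense(); print(s['clock'],s['position'],s['wrist_force'])
print(orb(38.3,.0215,.074)); print(five())"
```

```text
13.6 [0.57048496 0.14325052 0.07476706] [0.51092507 1.03635496 0.05872318]
[0.024, 0.015, 0.077, -0.0, 0.0, -0.002]
(5, array([   2.3,  -67.5,   77. , -138.3,  148.2]), np.float64(4.35))
```

send_rows:
  rows:
    - [0, 0, -0.5, 0, 0, 0, 0]
    - [0, 0, -1.5, 0, 0, 0, 0]
    - [0, 0, -2.5, -3, 0, 0, 0]
    - [0, 0, -3.5, -6, 0, 0, 0]
    - [0, -0.5, -7.5, -8, 0, 0, 0]
    - [0, -0.5, -11.5, -8, 0, 0, 0]
    - [0, -0.5, -11.5, -8, 0, 0, 0]
    - [0, -0.5, -11.5, -8, 0, 0, 0]
    - [0, -0.5, -11.5, -8, 0, 0, 0]

```text
clock: 14.55
position: [0.4956, 0.2301, 0.1545]
ee_rot: [0.0, 0.945, 0.327, -0.0]
wrist_force: [-0.0, -1.0, -1.1]
width: 0.0001
grasp_force: 0.0
```

```bash
python3 -c "
from t import *
s=env.sense(); print(s['clock'],s['position'])
print(five()); wl(); wl(); print(five(),[tabang('scene') for k in range(2)])"
```

```text
14.55 [0.49561205 0.23012989 0.1544883 ]
(5, array([   3.8,  -67.7,   75.4,  148.4, -139.6]), np.float64(4.06))
cam [0.556 0.277 0.326]
[[503.0, 315.0], [512.0, 155.0], [539.0, 244.0]]
tab top 1231 mean [0.0513 0.0424] rect c 51.44 41.19 [28.  15.3] 40.6 ang 38.68 r 65.89973440929492
plus [ 490  132   49   46 1129] ang 40.21 0.11492452075393071
hub [488 300  35  31 834] [ 0.001  -0.0015]
cam [0.556 0.277 0.326]
[[503.0, 315.0], [512.0, 155.0], [539.0, 244.0]]
tab top 1228 mean [0.0514 0.0424] rect c 51.43 41.11 [28.5 15.8] 38.4 ang 38.64 r 65.84475849284217
plus [ 490  132   49   46 1137] ang 40.22 0.1148899913920741
hub [488 300  35  31 831] [ 0.001  -0.0015]
(5, array([   3.8,  -67.5,   75.3,  148.5, -139.4]), np.float64(4.14)) [(39.6, 0.0685), (39.6, 0.0685)]
```

The tab now points within about 0.8° (under 2 mm) of the plus's centre on both the window and depth readings. That is good enough, so the button is next.

```bash
python3 -c "
from t import *
s=env.sense(); print(s['clock'],s['position'])
for z in(.19,.08,.066): print(row(.6557,.0660,z,38))"
```

```text
14.85 [0.4958978  0.22980984 0.15451427]
[2.452, 22.752, -3.552, -0.0, 0.0, 0.002]
[2.456, 22.753, 7.448, -0.0, 0.0, 0.002]
[2.457, 22.754, 8.848, -0.0, 0.0, 0.002]
```

send_rows:
  rows:
    - [0, 0, 0, -3.5, 0, 0, 0]
    - [0, 1, 5, -3.5, 0, 0, 0]
    - [0, 1.5, 10, -3.5, 0, 0, 0]
    - [0, 2, 14, -3.5, 0, 0, 0]
    - [0, 2.4, 18.5, -3.5, 0, 0, 0]
    - [0, 2.45, 22.75, -3.5, 0, 0, 0]
    - [0, 2.45, 22.75, 0, 0, 0, 0]
    - [0, 2.45, 22.75, 4, 0, 0, 0]
    - [0, 2.45, 22.75, 7, 0, 0, 0]
    - [0, 2.45, 22.75, 7, 0, 0, 0]

```text
clock: 15.85
position: [0.6507, 0.0661, 0.0789]
ee_rot: [-0.002, 0.945, 0.327, -0.005]
wrist_force: [-0.6, -0.5, -1.0]
width: 0.0002
grasp_force: 0.0
```

send_rows:
  rows:
    - [0, 0, 0, 0, 0, 0, 0]
    - [0, 0, 0, 0, 0, 0, 0]

```text
clock: 16.05
position: [0.6575, 0.0668, 0.0872]
ee_rot: [0.001, 0.945, 0.327, 0.002]
wrist_force: [-0.2, -0.2, 0.9]
width: 0.0005
grasp_force: 0.0
```

```bash
python3 -c "
from t import *
s=env.sense(); print(s['clock'],s['position'],s['wrist_force'])
i=cams.camera_info('scene'); u,v=proj(i,[s['position']])[0].astype(int); W,c=cloud('scene',(u-35,v-50,u+35,v+35)); P=s['position']
m=(np.hypot(W[...,0]-P[0],W[...,1]-P[1])<.026)&(W[...,2]>.096)&(W[...,2]<.2)&(c.max(-1)<70); q=W[m]; print(len(q),np.percentile(q[:,2],[0,1,3,6,10]),np.median(q[:,:2],0))
print(row(.6557,.066,.066,38)); print(five())"
```

```text
16.05 [0.65746059 0.06675055 0.08722138] [-0.19438413 -0.16984252  0.87054609]
391 [0.12077206 0.12331437 0.1280814  0.13197537 0.13717251] [0.66523121 0.07204639]
[-0.217, -0.065, 2.158, 0.003, -0.004, 0.004]
(0, array([], dtype=float64), np.float64(nan))t.py:49: RuntimeWarning: Mean of empty slice.
  o=np.array(o); r=(o-42+36)%72; r=np.where(r>60,r-72,r); return len(o),o.round(1),(r.mean()+6).round(2)
  ret = ret.dtype.type(ret / rcount)
```

send_rows:
  rows:
    - [0, -0.1, 0, 0.8, 0, 0, 0]
    - [0, -0.1, 0, 1.6, 0, 0, 0]
    - [0, -0.1, 0, 1.8, 0, 0, 0]
    - [0, -0.1, 0, 1.8, 0, 0, 0]
    - [0, -0.1, 0, 1.8, 0, 0, 0]

```text
clock: 16.65
position: [0.6545, 0.0662, 0.0665]
ee_rot: [-0.0, 0.945, 0.327, -0.0]
wrist_force: [0.4, -0.4, -0.0]
width: 0.0001
grasp_force: 0.0
```

```bash
python3 -c "
from t import *
s=env.sense(); print(s['clock'],s['position'],s['wrist_force'])
i=cams.camera_info('scene'); u,v=proj(i,[s['position']])[0].astype(int); W,c=cloud('scene',(u-35,v-50,u+35,v+35)); P=s['position']
m=(np.hypot(W[...,0]-P[0],W[...,1]-P[1])<.026)&(W[...,2]>.093)&(W[...,2]<.2)&(c.max(-1)<70); q=W[m]; print(len(q),np.percentile(q[:,2],[0,1,3,6,10]))
print(row(.6557,.066,.06,38))"
```

```text
16.65 [0.6545171  0.06621581 0.0665435 ] [ 0.41551952 -0.44598052 -0.00406659]
559 [0.0931139  0.09413936 0.10667386 0.11308974 0.12134478]
[0.062, 0.071, 0.683, 0.0, -0.0, 0.004]
```

send_rows:
  rows:
    - [0, 0.05, 0.05, 0.2, 0, 0, 0]
    - [0, 0.05, 0.05, 0.4, 0, 0, 0]
    - [0, 0.05, 0.05, 0.6, 0, 0, 0]
    - [0, 0.05, 0.05, 0.6, 0, 0, 0]

```text
clock: 17.1
position: [0.6558, 0.0661, 0.061]
ee_rot: [0.0, 0.945, 0.327, 0.0]
wrist_force: [0.8, 0.8, 3.6]
width: 0.0002
grasp_force: 1.1
```

send_rows:
  rows:
    - [0, 0, 0, 0.2, 0, 0, 0]
    - [0, 0, 0, 0.2, 0, 0, 0]
    - [0, 0, 0, 0.2, 0, 0, 0]

```text
clock: 17.4
position: [0.6558, 0.0661, 0.0592]
ee_rot: [0.0, 0.945, 0.327, 0.0]
wrist_force: [-0.7, 0.9, 3.5]
width: 0.0001
grasp_force: 1.6
```

send_rows:
  rows:
    - [0, 0, 0, 0.15, 0, 0, 0]
    - [0, 0, 0, 0.25, 0, 0, 0]
    - [0, 0, 0, 0.25, 0, 0, 0]

```text
clock: 17.7
position: [0.6558, 0.0661, 0.0566]
ee_rot: [0.0, 0.945, 0.327, 0.0]
wrist_force: [-0.4, -0.2, 5.6]
width: -0.0
grasp_force: 2.4
```

send_rows:
  rows:
    - [0, 0, 0, 0.1, 0, 0, 0]
    - [0, 0, 0, 0.2, 0, 0, 0]
    - [0, 0, 0, 0.2, 0, 0, 0]

```text
clock: 18.0
position: [0.6559, 0.0661, 0.0565]
ee_rot: [0.0, 0.945, 0.327, 0.001]
wrist_force: [-3.2, -0.4, 12.1]
width: -0.0003
grasp_force: 6.4
```

The force jumped from 5.6 to 12 N with no further travel, so the button is fully down. I'll release it and lift away.

send_rows:
  rows:
    - [0, 0, 0, 0.05, 0, 0, 0]
    - [0, 0, 0, -0.5, 0, 0, 0]
    - [0, 0, 0, -1.5, 0, 0, 0]
    - [0, 0, 0, -4, 0, 0, 0]
    - [0, 0, 0, -8, 0, 0, 0]
    - [0, 0, 0, -13, 0, 0, 0]
    - [0, -6, -10, -15, 0, 0, 0]
    - [0, -10, -14, -15, 0, 0, 0]
    - [0, -13, -18, -15, 0, 0, 0]
    - [0, -13, -18, -15, 0, 0, 0]

```text
clock: 19.0
position: [0.462, 0.1215, 0.2025]
ee_rot: [-0.0, 0.945, 0.327, -0.001]
wrist_force: [0.2, 0.7, 0.7]
width: 0.0001
grasp_force: 0.0
```

send_rows:
  rows:
    - [0, 0, 0, 0, 0, 0, 0]
    - [0, 0, 0, 0, 0, 0, 0]
    - [0, 0, 0, 0, 0, 0, 0]
    - [0, 0, 0, 0, 0, 0, 0]

```text
clock: 19.4
position: [0.466, 0.121, 0.203]
ee_rot: [0.0, 0.945, 0.327, 0.0]
wrist_force: [0.4, 1.0, -0.0]
width: -0.0001
grasp_force: 0.0
```

```bash
python3 -c "
from t import *
s=env.sense(); print(s['clock'],s['position'],s['wrist_force'])
print(five(),tabang('scene')); wl()
W,c=cloud('top',(295,168,307,180)); print('button z',np.median(W[4:9,4:9,2]))
for n in('top','scene'):
    D=np.load(n+'1.npz'); p,_,_=cap(n); df=(cv2.absdiff(cv2.GaussianBlur(p,(5,5),0),cv2.GaussianBlur(D['p'],(5,5),0)).max(-1)>40); i=cams.camera_info(n)
    for q in ([.411,.247,.09],[.361,-.027,.09]): u,v=proj(i,[q])[0].astype(int); print(n,'vial diff',df[v-8:v+8,u-8:u+8].sum())
"
```

```text
19.4 [0.4660215  0.12098912 0.20304276] [ 0.36414529  1.01424323 -0.02506034]
(4, array([   4. ,  -68.1,   76. , -138.5]), np.float64(4.34)) (39.54, 0.0682)
cam [0.526 0.168 0.375]
[[406.0, 182.0], [406.0, 21.0], [419.0, 88.0]]
tab top 1026 mean [0.0512 0.0412] rect c 51.48 40.76 [28.  14.4] 40.9 ang 38.37 r 65.66121873990332
plus [ 387    0   43   45 1002] ang 40.0 0.11448875137235151
hub [393 167  31  31 757] [ 0.0011 -0.0016]
button z 0.0904719695273024
top vial diff 163
top vial diff 0
scene vial diff 0
scene vial diff 0
```

```bash
python3 -c "
from cell import env
print(env.close_job())"
```

```text
the job is handed in; nothing more can be done
None
```

The job is handed in: the tab was pushed round to within about 1° (2 mm at the marker) of the plus, then the start button was pressed to its stop and came up again; both vials stand where they were in the scene view (the top view of vial_a differed, probably the arm in the way; the bench items were not compared).

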